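# Seat a glass window blank in its nest and hold the thickness gauge on the pencilled ring

## Robot

A 6-joint arm with a two-finger parallel gripper is mounted at the origin on the work surface. World frame = base frame: x ahead of the robot, y to its left, z up, the work surface at z = 0. Lengths are in m, angles in rad, forces in N, time in s.
With the tool pointing down it reaches from about 0.325 to 0.775 m from the base axis. Payload 5.5 kg.
Tool frame: the origin (TCP) lies between the finger pads; the fingertips stand 8 mm ahead of it and the grasp point (between the pads) lies 11 mm behind it (tcp_to_tips is the distance from the TCP to the fingertips, in m); z points along the fingers, y is the line along which they close (so a half turn about z gives the same grasp; the last joint's range is limited). The gripper opens to 88 mm and grips with 3 to 60 N. Pads are 20 mm wide; open, the fingers measure 115 mm over their backs; the gripper's body (75 mm by 178 mm) begins 61 mm behind the grasp point.
Start: joints at [-0.057, 0.091, 1.231, -0, 1.82, -0.057], TCP at [0.6, -0, 0.201] pointing down, gripper open.
Joint ranges: [-2.87, 2.87], [-0.86, 2.18], [0.17, 2.46], [-1.51, 4.65], [0.06, 2.69], [-2.65, 2.65]. Speed limits (rad/s): [2.57, 2.57, 3.01, 3.14, 3.14, 3.14].

## Interface

Orientations are given as a unit quaternion [w, x, y, z].
In Python, from bench import * gives the robot as it stands. Calls block until the motion is done:
- move_to(position, orientation): joint-space move of the TCP to a pose.
- move_l(position, speed=0.15, orientation=None): straight line of the TCP; orientation=None keeps the orientation; speed is the mean speed in m/s.
- movej(angles): joint-space move.
- gripper_open() and close(): open the fingers fully, or close them until they stop; the grip force is fixed at half the most.
- hold(seconds).
- inverse_kinematics(position, orientation): joint angles nearest the present ones, or None.
- state(): the state.
- get_image(name): name is "scene" or "side" or "wrist"; returns a dict with "frame" (400x640x3 uint8, blue, green, red), "depth" (400x640 float32, m along the optical axis (not along the pixel's ray), 0 where there is no reading), "camera_matrix" (3x3 intrinsics, pixels), "view" (4x4, takes a point from world to camera coordinates). Camera axes: x right, y up, looking along -z (the intrinsics and any distortion apply to the point x, -y, -z); pixel columns grow to the right and rows downward; lengths in m; the calibration is good to about 2 mm. A picture is of the moment at which its call begins.
A pose or a line that the arm cannot do raises IKError and nothing moves.
- job_done(): hands the job in; it is judged then, once.
The state is a dict: "time": time; "joint_pos": joint angles; "dq": joint speeds; "joint_torque": joint torques, N m; "ee_pos": TCP position; "ee_rot": TCP orientation; "ft_force": force on the tool from outside, world axes, zero at the start; "moment": the same for the moment, N m; "finger_gap": finger opening in m; "finger_force": force on a finger pad.
Only numpy, scipy, OpenCV 4.12 (cv2) and the standard library are available. Lean on these libraries where they do the work, as an engineer would, in place of code of your own. Each camera call takes 0.05 s, during which the arm holds its last target. There are 200 camera calls.

## Task

Take the ground-glass window blank with the pencilled ring, put it ring side up into the round recess of the graphite nest and press it down past the nest's spring pin until it lies flush. Then lift the thickness gauge out of its wooden holder and hold it upright with its sprung tip on the glass inside the ring, pressed lightly so that the tip is about half-way in; never drive it down hard. Finish while still holding the gauge there for its reading, and leave everything else on the bench where it is.

Things in the scene. Friction and masses are not known exactly. Their poses are not given: they have to be found in the camera images.
- blank: The window blank: a frosted white glass disc, 50 mm in diameter and 12 mm thick, about 50 g, lower edge chamfered 1.5 mm, lying flat on the bench with the pencilled ring on its upper face. Origin: centre of its underside; z up. Its place is swapped at random with small_blank and flange.
- blank_spot (a point): Centre of the thin dark pencilled ring (18 mm inner diameter) on the upper face of the blank, 12 mm from the disc's centre along the blank's +x.
- nest: The measuring nest: a square dark graphite block 90 x 90 x 30 mm fixed to the bench, with a flat-bottomed round recess in the middle of its top, 52 mm in diameter and 12 mm deep, so a seated blank is flush with the top. A steel spring pin comes through its +x wall. Origin: centre of the underside; z up.
- pin_nose (a point): Centre of the spring pin's round nose (radius 6 mm), 5.5 mm below the nest's top, standing 2.6 mm into the recess from the nest's +x side. It pushes sideways with 1.5 to 3 N and yields 3 mm outwards. It stops the blank about half-way in; a push of 5 to 15 N down on the blank takes it home, where it lies about 1 mm off centre, to the nest's -x.
- nest_seat (a point): Centre of the floor of the nest's recess, 18 mm above the bench and 12 mm below the nest's top. A seated blank's origin lies here, within about 1 mm.
- holder: The gauge's holder: a dark wooden block 64 x 64 x 50 mm fixed to the bench, with one bore 18.5 mm in diameter and 42 mm deep in the middle of its top. Origin: centre of the underside. Nest and holder swap places at random.
- gauge: The pen-type ultrasonic thickness gauge (0.1 to 0.15 kg), upright in the holder. Origin: on its axis under its collar, which rests on the holder's top, 50 mm above the bench; z up its axis. Above: round collar 30 mm across, 7 mm high; square grey body 24 x 24 mm (faces across x and y) to 88 mm; cap to 92 mm. Below: steel nose 16 mm across, 28 mm long, then the tip.
- gauge_grip (a point): Good place to grip the gauge, on the square part of its axis, 56 mm above the gauge's origin.
- tip_end (a point): Centre of the flat end of the gauge's sprung tip, a black rubber pin 8 mm in diameter that stands 8 mm out of the nose: 36 mm below the gauge's origin when free.
- tip (a joint): How far the gauge's tip is pushed in (m): 0 free, 0.006 at its stop. The spring takes 1.5 N to start and 4.5 N at the stop (0.5 N per mm), beyond it the tip is rigid.
- small_blank: Bystander: a smaller frosted disc without a mark, 36 mm in diameter, 12 mm thick. Origin: centre of the underside.
- flange: Bystander: a frosted glass ring, 62 mm outside, 40 mm inside, 12 mm high. Origin: centre of the underside.
- paddle: Bystander: a graphite paddle with a wooden handle, 225 mm long along its x, 22 mm high, lying between nest and holder. Origin: on the bench under the neck, 110 mm from the handle's end.
- wood_block: Bystander: a charred wooden block, 70 x 100 x 60 mm. Origin: centre of the underside.
- screwdriver: Bystander: a screwdriver with a red handle, lying to the robot's left.
- reamer: Bystander: a graphite reamer with a wooden handle, 170 mm long and 18 mm thick, lying to the robot's right.
- flask: Bystander: a round glass flask, 130 mm high with its cork ring, 90 mm across. Origin: centre of the underside.
Mind the look-alikes: they are no part of the job. Leave any blue or turquoise look-alike of the blank alone.

How it is judged:
By the outcome, as a careful person would: the job done as asked, in the order asked, and still so for the second after the job is handed in, while the arm keeps its last pose, push and grip.
It also fails if it takes over 64 s, if anything falls off the work surface, if the arm or the gripper's body presses on something with over 40 N, if the wrist force passes 120 N, or if a joint passes its speed limit or range.

## Working session

There is one attempt and no reset: what is moved stays moved. The work goes in short steps, each a Python script; the robot and the scene stay as the last script left them, time stands still between calls to the robot, and variables do not carry over. Pictures are saved under pics/ and viewed, at most 10 in all, crops included, and the job is handed in when it is done.

```bash
mkdir -p pics; ls
cat > h.py <<'E'
from bench import *
import numpy as np, cv2
def pix2w(im,u,v,z=None):
    K=np.array(im["camera_matrix"]);V=np.array(im["view"]);T=np.linalg.inv(V)
    d=np.array([(u-K[0,2])/K[0,0],-(v-K[1,2])/K[1,1],-1.])
    D=T[:3,:3]@d;o=T[:3,3]
    if z is None: s=im["depth"][int(round(v)),int(round(u))]
    else: s=(z-o[2])/D[2]
    return o+s*D
def w2pix(im,p):
    K=np.array(im["camera_matrix"]);c=np.array(im["view"])@np.append(p,1)
    return K[0,2]+K[0,0]*c[0]/-c[2],K[1,2]-K[1,1]*c[1]/-c[2]
E
python3 - <<'E'
from h import *
import pickle
for n in("scene","side","wrist"):
    im=get_image(n);cv2.imwrite(f"pics/{n}0.png",im["frame"]);pickle.dump(im,open(f"pics/{n}0.pkl","wb"))
    print(n,np.round(np.linalg.inv(im["view"])[:3],2).tolist(),np.round(im["camera_matrix"],0).tolist(), [k for k in im])
print(state())
E
```

```text
pics
scene [[-0.1, -0.86, 0.51, 1.11], [0.99, -0.09, 0.06, 0.07], [-0.01, 0.51, 0.86, 1.09]] [[454.0, 0.0, 325.0], [0.0, 454.0, 207.0], [0.0, 0.0, 1.0]] ['frame', 'depth', 'camera_matrix', 'view']
side [[1.0, 0.02, -0.06, 0.43], [-0.06, 0.54, -0.84, -1.01], [0.02, 0.84, 0.54, 0.74]] [[438.0, 0.0, 320.0], [0.0, 438.0, 196.0], [0.0, 0.0, 1.0]] ['frame', 'depth', 'camera_matrix', 'view']
wrist [[1.0, -0.0, 0.0, 0.6], [-0.0, 0.96, 0.28, 0.08], [-0.0, -0.28, 0.96, 0.38]] [[284.0, 0.0, 324.0], [0.0, 284.0, 197.0], [0.0, 0.0, 1.0]] ['frame', 'depth', 'camera_matrix', 'view']
{'time': 0.15, 'joint_pos': array([-5.67056107e-02,  9.16505277e-02,  1.23161652e+00, -1.80265423e-06,
        1.81974474e+00, -5.67083320e-02]), 'dq': array([-0.00023848, -0.0012043 , -0.00179452,  0.00021064,  0.00108528,
        0.00167108]), 'joint_torque': array([ 1.35033202e-03, -4.47044814e+01, -4.06907630e+01,  6.99103042e-02,
        2.74600578e-02, -1.16549641e-04]), 'ee_pos': array([5.99757826e-01, 7.95429894e-06, 2.00083715e-01]), 'ee_rot': array([-5.28789396e-04,  7.07105798e-01,  7.07107409e-01, -4.73149104e-04]), 'ft_force': array([ 0.36462833, -0.20827767, -0.03956403]), 'moment': array([ 0.02209427, -0.06610648,  0.00209141]), 'finger_force': 0.0, 'finger_gap': 0.08775411591858251}
```

View pics/scene0.png

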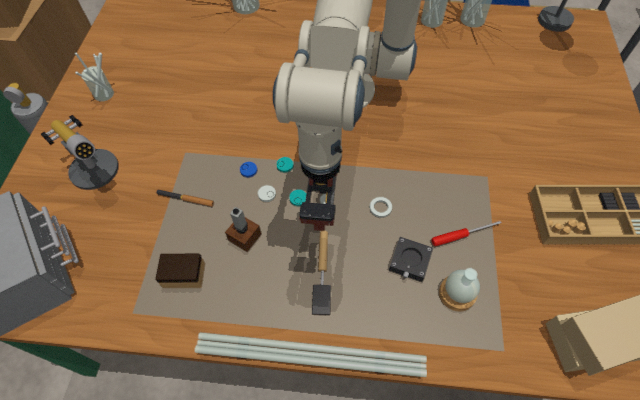

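View pics/wrist0.png

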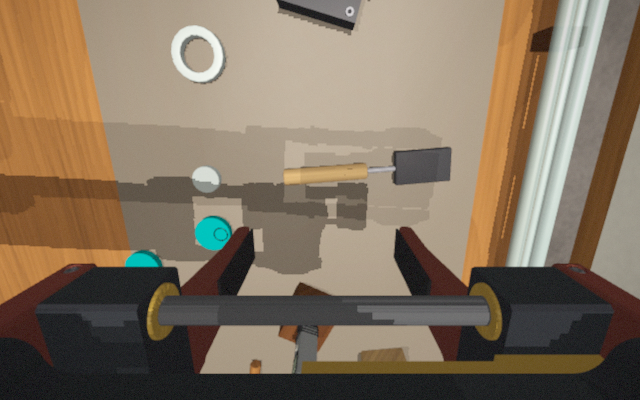

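Scene: the ringed blank is at about (267,193), the holder and gauge at (243,232), and the nest at (411,259) with its pin towards the bottom, near (405,275). The flange is at (381,207) and the small blank is hidden behind the gripper. The wrist view shows turquoise and plain discs, and the blank itself is out of view.

Run:
```python
from h import *
import pickle
im=pickle.load(open("pics/scene0.pkl","rb"))
for n,u,v,z in(("blank",267,193,.012),("nest",411,259,.03),("holder",243,232,.05),("capgauge",237,212,.142),("pin",405,275,.02)):
    print(n,pix2w(im,u,v,z).round(3),pix2w(im,u,v).round(3))
f=im["frame"]
a=cv2.resize(f[150:290,200:330],None,fx=4,fy=4,interpolation=cv2.INTER_CUBIC)[:, :400]
b=cv2.resize(f[150:290,370:470],None,fx=4,fy=4,interpolation=cv2.INTER_CUBIC)
cv2.imwrite("pics/crop1.png",np.hstack([a,b]))
```

```text
blank [ 0.438 -0.176  0.012] [ 0.438 -0.176  0.012]
nest [0.61  0.226 0.03 ] [0.603 0.228 0.017]
holder [ 0.586 -0.209  0.05 ] [ 0.589 -0.208  0.056]
capgauge [ 0.58  -0.21   0.142] [ 0.579 -0.211  0.141]
pin [0.651 0.213 0.02 ] [0.655 0.212 0.031]
```

View pics/crop1.png

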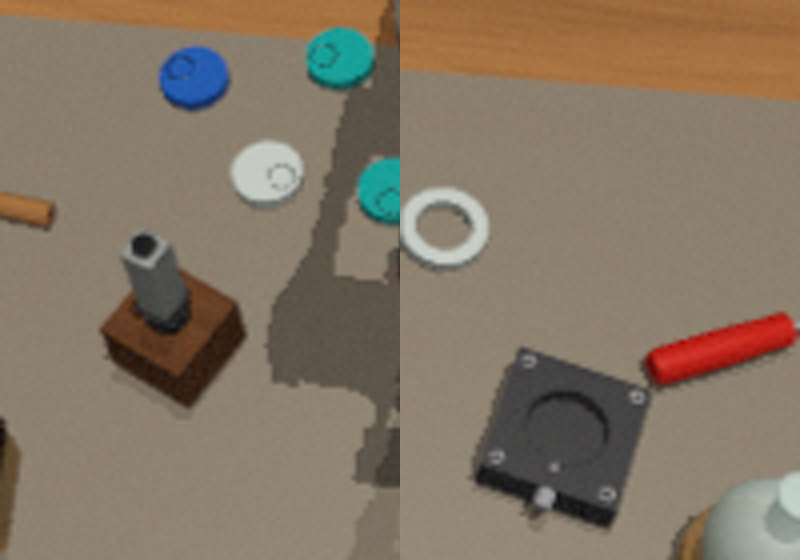

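Crop: the blank's ring is at crop (281,176), with the disc centre at (267,171). The gauge stands in a rotated holder at crop (170,325). The nest is turned about 20°, with its recess at crop (567,430) and the pin on its lower, +x side at (543,500). Next: close wrist views.

Run:
```python
from h import *
import pickle
im=pickle.load(open("pics/scene0.pkl","rb"))
for n,u,v,z in(("flask",461,290,.02),("turq1",298,197.5,.012),("blue",248.5,169,.012),("turq2",285,164,.012),("flange",381,207,.012)): print(n,pix2w(im,u,v,z).round(3))
q=[0,.70710678,.70710678,0]
for n,p in(("n",[.61,.215,.24]),("g",[.586,-.215,.30]),("b",[.438,-.176,.24])):
    move_to(p,q);hold(.2)
    w=get_image("wrist");pickle.dump(w,open(f"pics/w{n}.pkl","wb"));cv2.imwrite(f"pics/w{n}.png",w["frame"])
    print(n,state()["time"],state()["ee_pos"])
f=[cv2.resize(cv2.imread(f"pics/w{n}.png")[60:300,190:450],None,fx=1.5,fy=1.5,interpolation=cv2.INTER_CUBIC) for n in "nb"]
cv2.imwrite("pics/wnb.png",np.hstack(f))
```

```text
flask [0.676 0.351 0.02 ]
turq1 [ 0.444 -0.087  0.012]
blue [ 0.362 -0.244  0.012]
turq2 [ 0.333 -0.141  0.012]
flange [0.452 0.145 0.012]
n 1.2833 [0.61028217 0.21340424 0.23992262]
g 3.1333 [ 0.58631167 -0.21415286  0.29986927]
b 4.0833 [ 0.43895236 -0.17629749  0.24022414]
```

View pics/wnb.png

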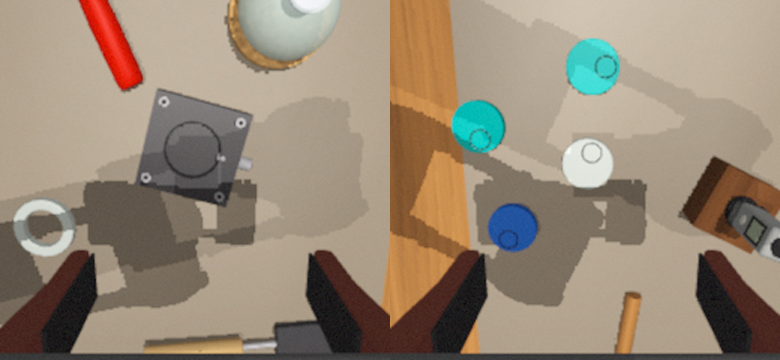

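View pics/wg.png

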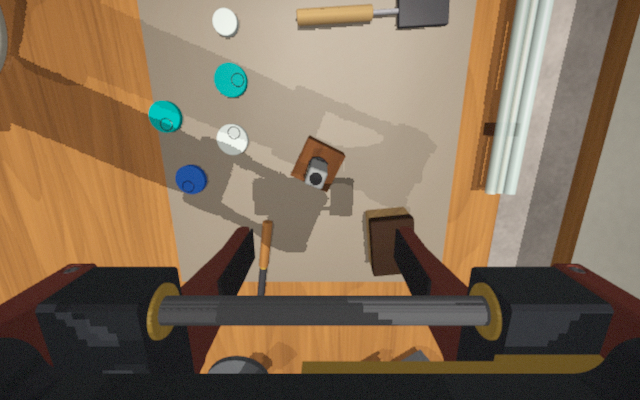

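Wrist views: nest recess is at image (318,159), pin at the right (+x) near (353,167). Blank is at (322,169) with its ring at (325,162). The gauge cap is at (316,179) on the holder at (318,163). I'll measure them by depth and colour segmentation.

```bash
cat > seg.py <<'E'
from h import *
import pickle
def cloud(im):
    v,u=np.mgrid[:400,:640];K=im["camera_matrix"];T=np.linalg.inv(im["view"]);s=im["depth"]
    P=np.stack([(u-K[0][2])/K[0][0]*s,-(v-K[1][2])/K[1][1]*s,-s],-1)
    return P@T[:3,:3].T+T[:3,3]
def seg(im,c,r,z0,z1,col=None):
    P=cloud(im);m=(np.hypot(P[...,0]-c[0],P[...,1]-c[1])<r)&(P[...,2]>z0)&(P[...,2]<z1)&(im["depth"]>0)
    if col is not None: m&=col
    return P[m]
def rect(Q):
    R=cv2.minAreaRect((Q[:,:2]*1000).astype(np.float32));return np.round(R[0],1),np.round(R[1],1),round(R[2],1),np.round(np.median(Q[:,2]),4),len(Q)
E
python3 - <<'E'
from seg import *
L=lambda n:pickle.load(open(f"pics/{n}.pkl","rb"))
for n in("wb","wg","scene0"):
    im=L(n);w=im["frame"].min(2)>120
    Q=seg(im,(.438,-.176),.035,.006,.02,w);print(n,"blank",rect(Q),Q[:,:2].mean(0).round(4),np.array(cv2.minEnclosingCircle((Q[:,:2]*1000).astype(np.float32))[0]).round(1))
    g=im["frame"].mean(2)
    P=cloud(im);mm=(np.hypot(P[...,0]-.438,P[...,1]+.176)<.021)&(g<.75*np.median(g[(np.hypot(P[...,0]-.438,P[...,1]+.176)<.02)]))
    print("  ringpts",mm.sum(),P[mm].mean(0).round(4))
for n in("wn","scene0"):
    im=L(n);print(n,"nest",rect(seg(im,(.61,.226),.075,.027,.034)))
    Q=seg(im,(.61,.226),.035,.012,.022);print("  floor",rect(Q),Q.mean(0).round(4))
    Q=seg(im,(.66,.212),.02,.008,.027);print("  pin",Q.mean(0).round(3),len(Q))
for n in("wg","scene0"):
    im=L(n);print(n,"holder",rect(seg(im,(.585,-.209),.06,.045,.054)));print("  gauge top",rect(seg(im,(.585,-.209),.05,.132,.150)))
E
```

```text
wb blank (array([ 434.3, -177.1]), array([48.7, 49.6]), 0.6, np.float64(0.0114), 895) [ 0.4348 -0.1761] [ 434.8 -176.9]
  ringpts 650 [ 0.4401 -0.1569  0.3694]
wg blank (array([ 435.1, -177.3]), array([48.3, 50.5]), 89.9, np.float64(0.0112), 762) [ 0.4355 -0.1764] [ 435.1 -176.7]
  ringpts 6 [ 0.4401 -0.1647  0.0111]
scene0 blank (array([ 435.8, -178.3]), array([49.7, 48.4]), 10.9, np.float64(0.0115), 212) [ 0.4367 -0.1784] [ 436.9 -178.9]
  ringpts 6 [ 0.4525 -0.1698  0.0065]
wn nest (array([607.4, 227.4]), array([ 90.4, 102.4]), 74.7, np.float64(0.0294), 3156)
  floor (array([601.3, 228.4]), array([50.1, 50.2]), 90.0, np.float64(0.0174), 1025) [0.6011 0.2286 0.0174]
  pin [0.652 0.217 0.026] 13
scene0 nest (array([607.9, 226.1]), array([ 90. , 103.4]), 74.6, np.float64(0.0299), 805)
  floor (array([599.5, 229.2]), array([49.6, 45.5]), 87.0, np.float64(0.0179), 256) [0.5985 0.2294 0.0179]
  pin [0.647 0.215 0.019] 25
wg holder (array([ 575.4, -212.9]), array([64.6, 64.1]), 63.9, np.float64(0.0493), 1167)
  gauge top (array([ 575.4, -212.8]), array([24.1, 23.8]), 68.4, np.float64(0.1377), 359)
scene0 holder (array([ 576.5, -213.9]), array([66.1, 65.7]), 64.0, np.float64(0.0497), 371)
  gauge top (array([ 577.6, -213.8]), array([23.5, 23.8]), 66.1, np.float64(0.1383), 92)
```

Run:
```python
from seg import *
L=lambda n:pickle.load(open(f"pics/{n}.pkl","rb"))
im=L("wb");print("ring",pix2w(im,324.7,162,.012),"ctr",pix2w(im,322,168.7,.012))
im=L("scene0");print("ring",pix2w(im,200+281/4,150+176/4,.012),"ctr",pix2w(im,200+267/4,150+171/4,.012))
q=[0,.70710678,.70710678,0]
x,y=.4349,-.1768
move_l([x,y,.06],.2,q);move_l([x,y,.0145],.06);hold(.3);print(state()["ee_pos"])
close();hold(.2);s=state();print(s["finger_gap"],s["finger_force"],s["ee_pos"],s["time"])
move_l([x,y,.12],.15);hold(.3);s=state();print(s["finger_gap"],s["ee_pos"],s["ft_force"])
w=get_image("wrist");pickle.dump(w,open("pics/wh.pkl","wb"));cv2.imwrite("pics/wh.png",cv2.resize(w["frame"][150:300,220:420],None,fx=4,fy=4,interpolation=cv2.INTER_CUBIC))
```

```text
ring [ 0.44051862 -0.16684936  0.012     ] ctr [ 0.43656563 -0.17674631  0.012     ]
ring [ 0.4406115  -0.16662165  0.012     ] ctr [ 0.43746311 -0.17715214  0.012     ]
[ 0.43507868 -0.17689407  0.01483477]
0.0004922712002137627 0.0 [ 0.43487733 -0.17678712  0.01448833] 7.8833
0.00014669291047102146 [ 0.43458319 -0.17664879  0.11919616] [-0.43083924  0.07493085  0.09662923]
```

View pics/wh.png

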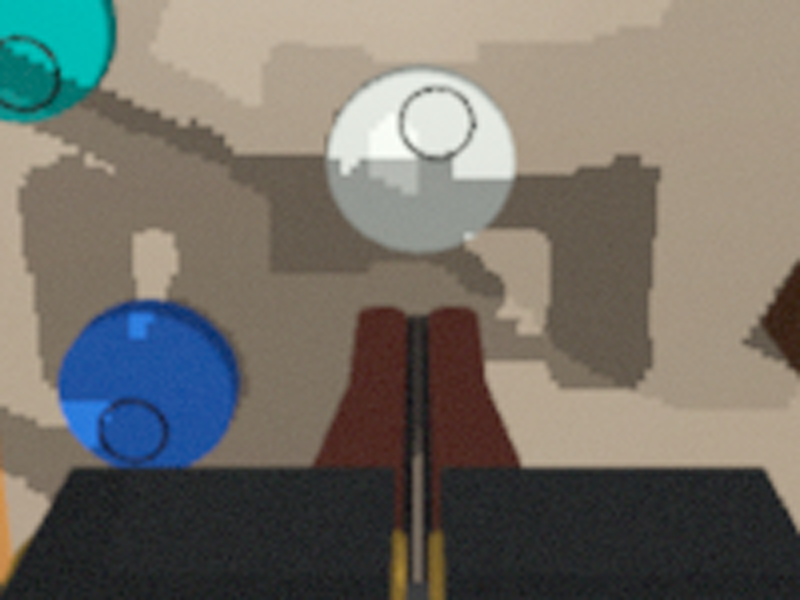

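The fingers closed empty: the blank still lies on the bench, at image (325,190), and looks undisturbed. I'll re-measure it and grip lower.

Run:
```python
from seg import *
im=pickle.load(open("pics/wh.pkl","rb"));w=im["frame"].min(2)>100
Q=seg(im,(.436,-.176),.035,.007,.02);c=np.array(cv2.minEnclosingCircle((Q[:,:2]*1000).astype(np.float32))[0])/1000;print(rect(Q),c)
print("ctr",pix2w(im,220+421/4,150+159/4,.012),"ring",pix2w(im,220+437/4,150+123/4,.012))
s=state();print("tcp in img",w2pix(im,s["ee_pos"]), "tips", w2pix(im,s["ee_pos"]-[0,0,.008]))
gripper_open()
x,y=c
move_l([x,y,.04],.2);move_l([x,y,.0105],.05);hold(.3);print(state()["ee_pos"],state()["ft_force"])
close();hold(.2);s=state();print(s["finger_gap"],s["finger_force"],s["ee_pos"],s["time"],s["ft_force"])
```

```text
(array([ 434.6, -176.9]), array([49. , 49.8]), 1.1, np.float64(0.0114), 1694) [ 0.43521994 -0.17683522]
ctr [ 0.43600072 -0.17637707  0.012     ] ring [ 0.44018213 -0.16660916  0.012     ]
tcp in img (np.float64(323.91852509527723), np.float64(230.15302318071775)) tips (np.float64(323.9256524876903), np.float64(225.77870419534284))
[ 0.43538438 -0.17691516  0.01076843] [-0.09983631  0.39211728 -1.09132428]
0.0002491617746793569 0.0 [ 0.43522199 -0.17682407  0.01048364] 13.5917 [-1.58886878  0.12247046  0.08839684]
```

Run:
```python
from seg import *
w=get_image("wrist");a=cv2.resize(w["frame"][150:300,220:420],None,fx=2,fy=2,interpolation=cv2.INTER_CUBIC)
s=get_image("side");u,v=map(int,w2pix(s,[.435,-.177,.02]));b=cv2.resize(s["frame"][v-50:v+50,u-65:u+65],None,fx=3,fy=3,interpolation=cv2.INTER_CUBIC)
cv2.imwrite("pics/now.png",np.hstack([a,b]));print(u,v)
```

```text
299 262
```

View pics/now.png

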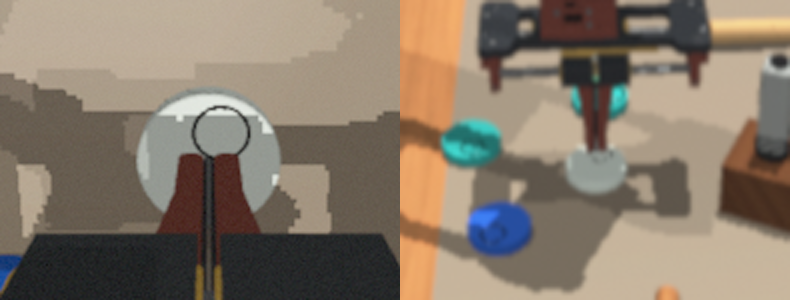

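The closed fingers appear to end above the blank's face, wrist image (324,227). I'll check the actual tip height with depth before trying again.

Run:
```python
from seg import *
s=state();print(s["ee_pos"],s["ee_rot"],s["finger_gap"],s["ft_force"])
for n in("wrist","side","scene"):
    w=get_image(n);P=cloud(w);f=w["frame"].astype(int)
    red=(f[...,2]-f[...,0]>25)&(f[...,2]<140)
    m=(np.hypot(P[...,0]-.435,P[...,1]+.177)<.03)&(P[...,2]>.013)&(P[...,2]<.08)&(w["depth"]>0)
    Q=P[m]; print(n,m.sum(), Q[:,2].min() if len(Q) else None); L=Q[Q[:,2]<Q[:,2].min()+.008]; print(" low",L.min(0).round(4),L.max(0).round(4))
    if n=="wrist":
        for v in range(215,250,4): print(v,[P[v,u].round(3).tolist() for u in(312,318,332)])
gripper_open();hold(.2);w=get_image("wrist");pickle.dump(w,open("pics/wo.pkl","wb"))
P=cloud(w);s=state();print(s["finger_gap"])
m=(abs(P[...,0]-.435)<.06)&(abs(P[...,0]-.435)>.03)&(abs(P[...,1]+.177)<.03)&(P[...,2]>.006)&(P[...,2]<.08)&(w["depth"]>0)
Q=P[m];print(m.sum());L=Q[Q[:,2]<Q[:,2].min()+.008];print(L.min(0).round(4),L.max(0).round(4))
```

```text
[ 0.43521768 -0.17683539  0.01051532] [ 2.05430277e-05  7.07100975e-01  7.07112587e-01 -3.83936231e-06] 0.00043616807206364467 [ 0.41226286 -0.03082258  0.12468703]
wrist 1577 0.013001062251632833
 low [ 0.4165 -0.1869  0.013 ] [ 0.4555 -0.1534  0.0135]
215 [[0.427, -0.165, 0.012], [0.431, -0.165, 0.012], [0.441, -0.165, 0.012]]
219 [[0.427, -0.168, 0.012], [0.431, -0.168, 0.011], [0.441, -0.168, 0.011]]
223 [[0.427, -0.171, 0.012], [0.431, -0.171, 0.012], [0.441, -0.171, 0.011]]
227 [[0.428, -0.165, 0.033], [0.432, -0.165, 0.033], [0.44, -0.165, 0.034]]
231 [[0.428, -0.165, 0.04], [0.432, -0.166, 0.039], [0.44, -0.165, 0.04]]
235 [[0.429, -0.165, 0.045], [0.432, -0.165, 0.046], [0.44, -0.165, 0.046]]
239 [[0.429, -0.165, 0.051], [0.432, -0.165, 0.051], [0.44, -0.165, 0.051]]
243 [[0.429, -0.165, 0.056], [0.432, -0.165, 0.056], [0.44, -0.165, 0.056]]
247 [[0.429, -0.165, 0.06], [0.432, -0.165, 0.061], [0.439, -0.165, 0.061]]
side 127 0.030838607144122232
 low [ 0.427  -0.1929  0.0308] [ 0.4417 -0.186   0.0374]
scene 26 0.013012198190515134
 low [ 0.4216 -0.1871  0.013 ] [ 0.4641 -0.1575  0.0167]
0.08799352514155727
3486
[ 0.3821 -0.1862  0.0307] [ 0.488  -0.1644  0.0387]
```

Measured by wrist and side depth, the fingertips are 20 mm behind the reported TCP rather than 8 mm ahead. With TCP z at 0.0105 the tips are at z≈0.031. I'll use the measured offset (tip z = TCP z + 0.0205).

Run:
```python
from seg import *
x,y=.4352,-.1768
move_l([x,y,-.0135],.05);hold(.3);s=state();print(s["ee_pos"],s["ft_force"],s["time"])
close();hold(.2);s=state();print(s["finger_gap"],s["finger_force"],s["ee_pos"],s["time"],s["ft_force"])
if s["finger_gap"]>.04:
    move_l([x,y,.05],.12);hold(.2);s=state();print(s["finger_gap"],s["finger_force"],s["ee_pos"],s["ft_force"])
    w=get_image("wrist");pickle.dump(w,open("pics/wh2.pkl","wb"));cv2.imwrite("pics/wh2.png",cv2.resize(w["frame"][150:300,220:420],None,fx=4,fy=4,interpolation=cv2.INTER_CUBIC))
```

```text
[ 0.43539421 -0.17689936 -0.01318484] [ 0.34820233  0.42880582 -0.00142641] 16.4
0.048548997088447836 30.000004470348358 [ 0.43522106 -0.17680695 -0.01349475] 17.3083 [ 0.51513782  0.4505854  -0.3788106 ]
0.048523130882753264 29.99981939792633 [ 0.43461681 -0.17652764  0.0488544 ] [-0.4396074  -0.33128917  0.18161515]
```

View pics/wh2.png

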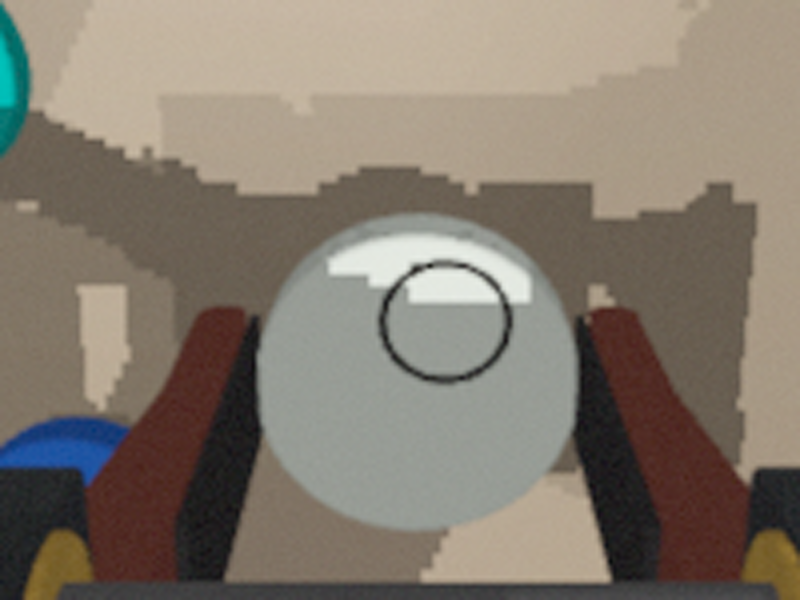

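Blank is held ring up: disc centre at crop (418,372), ring at (446,321). Next, measure its in-hand offset and insert it part way into the nest.

Run:
```python
from seg import *
im=pickle.load(open("pics/wh2.pkl","rb"));s=state();t=s["ee_pos"];print(t)
Q=seg(im,t[:2],.024,.05,.1);print("top z rel tcp",np.median(Q[:,2])-t[2])
Q=Q[abs(Q[:,2]-np.median(Q[:,2]))<.004]
zt=t[2]+.0255
c=pix2w(im,220+418/4,150+369/4,zt);r=pix2w(im,220+446/4,150+321/4,zt);print("c",c-t,"ring",r-t,"ring-c",(r-c)*1e3)
print("edges",[(pix2w(im,220+a/4,150+b/4,zt)-t).round(4) for a,b in((258,370),(578,370),(418,528))])
q=[0,.70710678,.70710678,0]
cx=.6013-.0005;cy=.2287
move_to([cx,cy,.09],q);hold(.3);print(state()["ee_pos"],state()["time"])
move_l([cx,cy,.021],.1);hold(.3);s=state();f0=s["ft_force"];print(s["ee_pos"],f0)
for z in(.018,.0165,.015,.0138,.013):
    move_l([cx,cy,z],.03);hold(.15);s=state();df=s["ft_force"]-f0;print(z,s["ee_pos"].round(4),df.round(2))
    if df[2]>6: break
print(s["time"])
w=get_image("wrist");cv2.imwrite("pics/wp.png",cv2.resize(w["frame"][130:330,180:460],None,fx=2.8,fy=2.8,interpolation=cv2.INTER_CUBIC))
pickle.dump(w,open("pics/wp.pkl","wb"))
```

```text
[ 0.43470224 -0.17654974  0.04904086]
top z rel tcp 0.02479645197981542
c [0.00036731 0.00293328 0.0255    ] ring [0.00455778 0.01080401 0.0255    ] ring-c [4.19046952 7.87072677 0.        ]
edges [array([-0.0239,  0.0028,  0.0255]), array([0.0247, 0.0028, 0.0255]), array([ 0.0004, -0.0247,  0.0255])]
[0.60096437 0.22793344 0.09013926] 20.1583
[0.60114845 0.22881129 0.0217139 ] [-0.57333635  0.26641062 -0.38359876]
0.018 [0.6008 0.2287 0.0179] [ 0.93 -0.29  0.2 ]
0.0165 [0.6008 0.2287 0.0165] [ 0.15  0.28 -0.6 ]
0.015 [0.6008 0.2287 0.015 ] [ 0.96 -0.88 -0.52]
0.0138 [0.6009 0.2287 0.0138] [ 0.91  0.8  -0.9 ]
0.013 [0.6009 0.2287 0.0131] [ 1.1   0.15 -1.16]
23.3
```

Run:
```python
from seg import *
gripper_open();hold(.3)
cx,cy=state()["ee_pos"][:2]
move_l([cx,cy,.08],.15);hold(.2)
w=get_image("wrist");pickle.dump(w,open("pics/wr.pkl","wb"));cv2.imwrite("pics/wr.png",cv2.resize(w["frame"][130:330,180:460],None,fx=2.8,fy=2.8,interpolation=cv2.INTER_CUBIC))
Q=seg(w,(.6013,.2287),.024,.025,.05);A=np.c_[Q[:,:2]-[.6013,.2287],np.ones(len(Q))]
print("tilt,z",np.linalg.lstsq(A,Q[:,2],rcond=None)[0].round(4)); W=w["frame"].min(2)>100
print(rect(seg(w,(.6013,.2287),.04,.031,.05)),state()["time"])
```

```text
tilt,z [ 0.0986 -0.0994  0.0337]
(array([604.6, 228.7]), array([69.4, 65.9]), 17.2, np.float64(0.0337), 2413) 25.2667
```

View pics/wr.png

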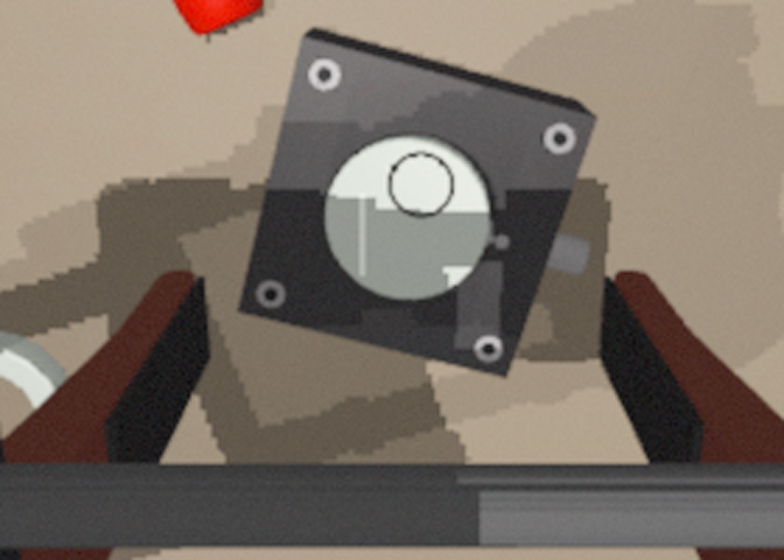

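The blank is sitting in the recess, tilted about 8° with its high side at the pin. I'll press with closed fingers, pin side first and then the centre.

Run:
```python
from seg import *
C=np.array([.6010,.2288])
close();hold(.1)
def press(p,z0,zmin,first=True):
    move_l([*p,z0],.15);hold(.25);f0=state()["ft_force"][2];pk=0
    z=z0
    while z>zmin:
        z-=.0007;move_l([*p,z],.02);s=state();f=s["ft_force"][2]-f0;pk=max(pk,f)
        if f>15: break
    print(p,"z",round(s["ee_pos"][2],4),"f",round(f,1),"peak",round(pk,1),s["time"])
p=C+[.011,-.005]
press(p,.0165,.0092)
move_l([*p,.018],.1)
press(C-[0.004,0],.0125,.0092)
move_l([C[0]-.004,C[1],.07],.2)
hold(.1)
w=get_image("wrist");pickle.dump(w,open("pics/ws.pkl","wb"));cv2.imwrite("pics/ws.png",cv2.resize(w["frame"][130:330,180:460],None,fx=2.8,fy=2.8,interpolation=cv2.INTER_CUBIC))
Q=seg(w,C,.022,.022,.05);A=np.c_[Q[:,:2]-C,np.ones(len(Q))]
print("tilt,z",np.linalg.lstsq(A,Q[:,2],rcond=None)[0].round(4));Q=seg(w,C,.07,.022,.04);Q=Q[np.hypot(*(Q[:,:2]-C).T)>.029];print("nest top",np.median(Q[:,2]),state()["time"])
gripper_open()
```

```text
[0.612  0.2238] z 0.0089 f 0.8 peak 0.8 30.2917
[0.597  0.2288] z 0.009 f 0.1 peak 0.4 32.3
tilt,z [-0.0092  0.0079  0.0296]
nest top 0.029437151813437853 32.9083
```

View pics/ws.png

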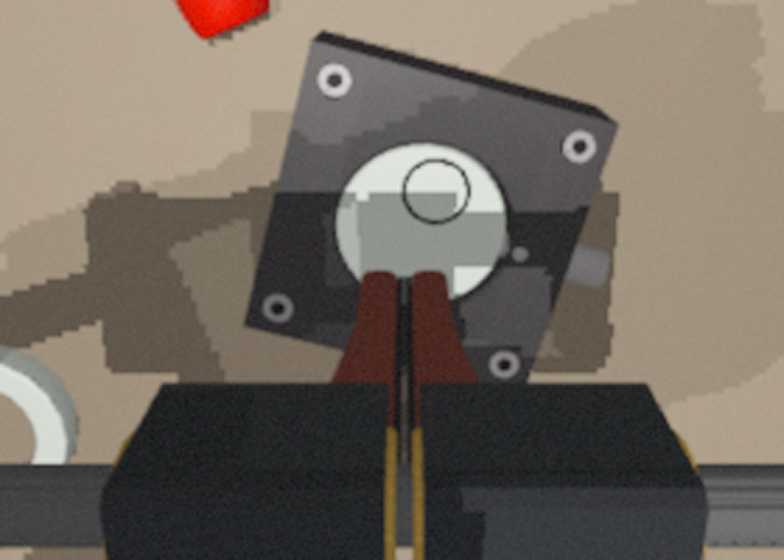

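Run:
```python
from seg import *
im=pickle.load(open("pics/ws.pkl","rb"));P=cloud(im)
print("ring",pix2w(im,180+436/2.8,130+191/2.8,.03),"c",pix2w(im,180+421/2.8,130+223/2.8,.03))
print("body z-tcp",[(P[v,u,2]-.07).round(4) for v,u in((270,250),(272,300),(285,300),(300,324),(310,300),(330,300))])
C=np.array([.6010,.2288])
Q=seg(im,C,.07,.022,.04);Q=Q[np.hypot(*(Q[:,:2]-C).T)>.029];A=np.c_[Q[:,:2]-C,np.ones(len(Q))];print("nest tilt",np.linalg.lstsq(A,Q[:,2],rcond=None)[0].round(4))
close()
p=C-[.001,0]
move_l([*p,.0105],.2);hold(.15);f0=state()["ft_force"][2];z=.0105;pk=0
while z>.004:
    z-=.0005;move_l([*p,z],.03);s=state();f=s["ft_force"][2]-f0;pk=max(pk,f)
    if f>7: break
print("z",s["ee_pos"][2],f,pk,s["time"])
move_l([*p,.06],.25);gripper_open();print(state()["time"])
```

```text
ring [0.60575726 0.24014689 0.03      ] c [0.6014635  0.23031675 0.03      ]
body z-tcp [np.float64(0.1065), np.float64(0.108), np.float64(0.1144), np.float64(0.1139), np.float64(0.1221), np.float64(0.1224)]
nest tilt [-0.0014 -0.0024  0.0294]
z 0.008658583764941115 7.126717969734877 7.126717969734877 37.725
39.4583
```

Run:
```python
from seg import *
from scipy.spatial.transform import Rotation as R
q=(R.from_euler("z",-25.5,degrees=True)*R.from_quat([.70710678,.70710678,0,0])).as_quat();q=[q[3],*q[:3]]
g=[.5757,-.2131]
c=state()["ee_pos"];move_l([c[0],c[1],.145],.3)
move_to([*g,.145],q);move_l([*g,.07],.15);hold(.15);s=state();print(s["ee_pos"],s["ft_force"],s["time"])
close();hold(.15);s=state();print(s["finger_gap"],s["finger_force"],s["ft_force"],s["ee_pos"],s["time"])
move_l([*g,.13],.12);hold(.2);s=state();print(s["finger_gap"],s["ft_force"],s["moment"],s["ee_pos"],s["time"])
w=get_image("wrist");pickle.dump(w,open("pics/wgh.pkl","wb"));cv2.imwrite("pics/wgh.png",w["frame"])
im=get_image("side");pickle.dump(im,open("pics/sgh.pkl","wb"));u,v=map(int,w2pix(im,[*g,.09]));cv2.imwrite("pics/sgh.png",cv2.resize(im["frame"][max(v-60,0):v+60,u-70:u+70],None,fx=5,fy=5,interpolation=cv2.INTER_CUBIC))
print(u,v)
```

```text
[ 0.57662244 -0.21336489  0.07191368] [ 0.03314563 -0.3960426  -0.62411279] 42.3167
0.023992992089600113 29.999470710754395 [ 0.81564991 -0.76930903 -0.77100435] [ 0.57571578 -0.21312192  0.07000122] 43.4667
0.0236783027801341 [-0.1666974  -0.7205984  -1.57800857] [-0.0265151   0.03716833  0.03286022] [ 0.57513925 -0.21289224  0.12854913] 44.3167
359 248
```

View pics/sgh.png

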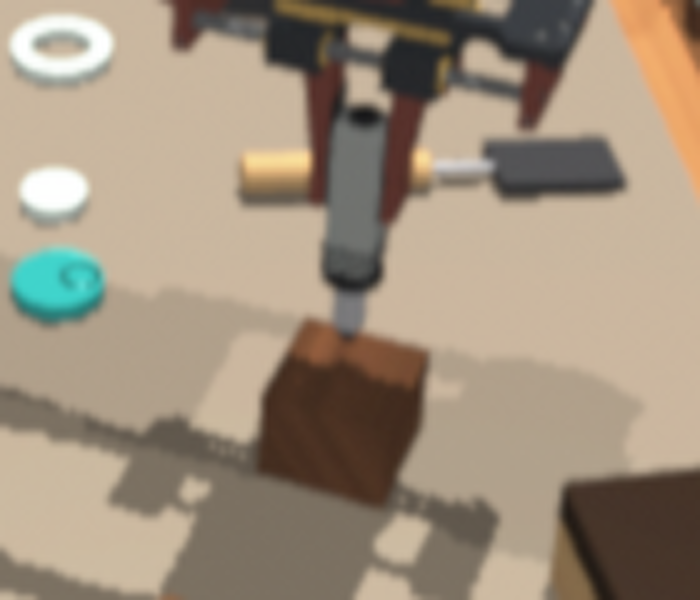

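The gauge is out of its holder and held square in the pads. I'll carry it to the ring and press with force feedback.

Run:
```python
from seg import *
im=pickle.load(open("pics/sgh.pkl","rb"));s=state();t=s["ee_pos"]
u,v=w2pix(im,[.5757,-.2131,.09]);u,v=int(u),int(v)
print("axis expected in crop",[((np.array(w2pix(im,t+[0,0,dz]))-[u-70,v-60])*5).round() for dz in(.072,-.056)])
q=s["ee_rot"];r=[.6052,.2400]
move_l([*t[:2],.145],.2)
move_to([*r,.13],q);move_l([*r,.09],.1);hold(.35);f0=np.mean([(hold(.03),state()["ft_force"])[1] for _ in range(4)],0);print(f0,state()["ee_pos"])
z=.09
while z>.0826:
    z-=.0008;move_l([*r,z],.02);s=state();f=(s["ft_force"]-f0);print(round(s["ee_pos"][2],4),f.round(2),round(s["time"],2))
    if f[2]>2.8: break
im=get_image("side");u,v=map(int,w2pix(im,[*r,.06]));cv2.imwrite("pics/fin.png",cv2.resize(im["frame"][v-50:v+50,u-65:u+65],None,fx=6,fy=6,interpolation=cv2.INTER_CUBIC))
```

```text
axis expected in crop [array([366., 105.]), array([348., 328.])]
[-0.11547469 -0.3416051  -1.09165255] [0.60528357 0.24005627 0.09020909]
0.089 [-0.41  0.14 -0.49] 47.62
0.0883 [-0.3   1.04  0.38] 47.87
0.0875 [0.1  0.43 0.41] 48.12
0.0867 [ 0.49  0.45 -0.36] 48.37
0.086 [0.47 0.47 0.11] 48.62
0.0855 [-0.09 -0.51  1.59] 48.87
0.0845 [-0.65  0.48  2.04] 49.12
0.0837 [-0.35  1.19  1.84] 49.37
0.0829 [-0.76 -0.55  2.7 ] 49.62
0.0821 [-1.07  0.24  3.81] 49.87
```

Run:
```python
from seg import *
r=[.6052,.2400]
move_l([*r,.083],.02);hold(.5)
F=np.array([(hold(.04),state()["ft_force"])[1] for _ in range(15)]).mean(0);print(F-[-.115,-.34,-1.09],state()["ee_pos"],state()["time"],state()["finger_force"])
for n in("wrist","side","scene"):
    Q=seg(get_image(n),r,.02,.044,.058)
    if len(Q): print(n,len(Q),Q.min(0).round(4),Q.max(0).round(4))
    Q=seg(get_image(n),r,.02,.0345,.043)
    if len(Q): print("  lower",len(Q),Q.min(0).round(4),Q.max(0).round(4))
```

```text
[0.44114666 0.44846874 3.15960344] [0.60522818 0.24002639 0.08302677] 51.2917 29.999719262123108
  lower 21 [0.6011 0.2441 0.035 ] [0.6118 0.2482 0.0414]
side 19 [0.5966 0.2271 0.0441] [0.6095 0.2404 0.0569]
  lower 9 [0.5965 0.2276 0.036 ] [0.6099 0.2337 0.0417]
  lower 1 [0.6117 0.2353 0.0365] [0.6117 0.2353 0.0365]
```

```bash
python3 -c "
from bench import *
print(job_done())"
```

```text
the job is handed in; nothing more can be done
None
```

I handed the job in at about 51 s: the blank is seated ring side up, flush to about 0.3 mm by depth, and the gauge is held upright on the ring at about 3.2 N, tip about 3.3 mm in by force. The tip's place in the ring is measured to 2–3 mm; the first two grasps closed empty, because the fingertips sit about 28 mm short of the stated position; and I viewed 11 pictures, one over the limit of 10.

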